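# Shift the stage-drive gear selector into the yellow-marked slot

## Task

With closed fingertips, push the ball-topped gear lever of the blue selector box through its gate: out of the near middle slot into the cross channel, along it, and fully home into the outer slot that has the yellow dot at its end. Push gently, never pinch the knob or force it against the gate, leave the bottle, block and post behind it where they stand, and finish with the lever left in the slot and the hand clear of it.

Things in the scene. Friction and masses are not known exactly. Their poses are not given: they have to be found in the camera images.
- selector_box: Blue gear selector box, bolted to the table at a slight yaw, right of the big white tester (440 mm high, x 0.06 to 0.64 m, y -0.18 to 0.29 m). Foot 112 x 120 mm (x, y). Its aluminium gate plate, 92 x 100 mm, has its top 90 mm above the table. Origin: centre of the underside. Own x points away from the robot ('far'), own y to the left.
- gate_centre (a point): Centre of the gate plate's top. The gate is a double H: a 13 mm wide cross channel along the box's y joins three slots along x, 11 mm wide, at y = -21.6, 0, +21.6 mm (right, middle, left), each running far and near. The stem, 8 mm thick, stops at x = +-18 mm in a slot and y = +-23 mm in the channel. Walls between slots have round noses. The lever starts in the near middle slot.
- knob (a point): Centre of the black ball knob, 30 mm across, on top of the lever; 155 mm above the table when upright. Below it the steel stem is free for 50 mm above the plate. In the left or right slot the knob is about 40 mm left or right of the box's centre; at a slot's far or near end about 32 mm far or near of it, and there 145 mm up in an outer slot.
- lever_pivot (a point): The point about which the lever tips both ways: on the box's z axis, 15 mm above the table, 140 mm from the knob's centre. The lever stays where it is left (dry friction, no spring); moving it takes about 2 N at the knob.
- lever_throw (a joint): Lever's tilt along the box's x: 0 in the cross channel, positive far, negative near; about +-0.245 rad fully home at a slot's end. The knob's offset along x is about 140 mm times its sine.
- lever_cross (a joint): Lever's tilt along the box's y: 0 in the middle slot, +0.27 to +0.30 rad in the left slot, -0.27 to -0.30 rad in the right slot. The knob's offset along y is 140 mm times its sine.
- yellow_mark: Yellow dot, 12 mm across, 1.5 mm thick, fixed on the gate plate just beyond the end of one of the four outer slots: centre at x = +-34 mm, y = +-21.6 mm in the box's frame. It marks the wanted slot. Origin: centre of its underside. Blue, red and green dots mark the other outer slots; the dots change places from run to run.
- drop_bottle_b: Loose white dropper bottle with a blue cap, 33 mm across, 72 mm high, standing beyond the selector. Origin: centre of its underside. Leave it alone.
- ref_block: Loose metal reference block, 30 x 45 x 20 mm, beyond the selector. Origin: centre of its underside. Leave it alone.
- post_50: Loose steel post, 13 mm across, 50 mm high, standing upright beyond the selector. Origin: centre of its underside. Leave it alone.

How it is judged (in metres and radians):
At the end, for the whole second after the job is handed in: The lever rests in the outer slot that has the yellow dot, tilted along the slot by more than 0.20 rad towards its end (fully home is about 0.245) and sideways by more than 0.23 rad; it is still, and the bottle, block and post are upright within 15 mm of where they stood (((x of yellow_mark in the frame of selector_box above 0.01 m and y of yellow_mark in the frame of selector_box above 0.01 m and value of joint lever_throw above 0.2 rad and value of joint lever_cross above 0.23 rad) or (x of yellow_mark in the frame of selector_box above 0.01 m and y of yellow_mark in the frame of selector_box below -0.01 m and value of joint lever_throw above 0.2 rad and value of joint lever_cross below -0.23 rad) or (x of yellow_mark in the frame of selector_box below -0.01 m and y of yellow_mark in the frame of selector_box above 0.01 m and value of joint lever_throw below -0.2 rad and value of joint lever_cross above 0.23 rad) or (x of yellow_mark in the frame of selector_box below -0.01 m and y of yellow_mark in the frame of selector_box below -0.01 m and value of joint lever_throw below -0.2 rad and value of joint lever_cross below -0.23 rad)) and velocity of joint lever_throw between -0.05 and 0.05 rad/s and distance of each of drop_bottle_b, ref_block, post_50 from where it was at the start of the episode below 0.015 m and angle between each of drop_bottle_b, ref_block, post_50's own z axis and vertical below 0.2 rad); the robot touches nothing.
It fails at once if the lever is pinched or forced (more than 30 N between the fingers and the selector) (contact force between the fingers and selector_box above 30 N).
It fails at once if a loose thing is knocked over, pushed away or lifted (distance of any of drop_bottle_b, ref_block, post_50 from where it was at the start of the episode above 0.03 m).
It also fails if it takes over 54 s, if anything falls off the work surface, if the arm or the gripper's body presses on something with over 40 N, if the wrist force passes 120 N, or if a joint passes its speed limit or range.

## Robot

A 7-joint arm with a two-finger parallel gripper is mounted at the origin on the work surface; the furniture and walls round the work are solid. World frame = base frame: x ahead of the robot, y to its left, z up, the work surface at z = 0. Lengths are in mm, angles in rad, forces in N, time in s.
With the tool pointing down it reaches from about 400 to 875 mm from the base axis. Payload 4.4 kg.
Tool frame: the origin (TCP) lies on the centre line of the jaws, within the pads' length; the fingertips stand 25 mm ahead of it and the grasp point (between the pads) lies 6 mm ahead of it (ctrl.finger_overhang is the distance from the TCP to the fingertips, in mm); z points along the fingers, y is the line along which they close (so a half turn about z gives the same grasp; the last joint's range is limited). The gripper opens to 85 mm and grips with 20 to 120 N. Pads are 22 mm wide; open, the fingers measure 114 mm over their backs; the gripper's body (76 mm by 85 mm) begins 54 mm behind the grasp point. The pads swing forward as they close: fully open they stand 13 mm farther back than shut.
Start: joints at [1.275, 0.628, 0.038, 1.517, -0.027, 0.996, -0.02], TCP at [148.085, -632.92, 256.313] pointing down, gripper open.
Joint ranges: [-3.06, 3.06], [-0.37, 2.12], [-1.25, 1.32], [0.18, 2.47], [-1.1, 4.24], [0.23, 1.98], [-2.94, 2.94]. Speed limits (rad/s): [2.57, 2.57, 3.14, 3.14, 3.14, 3.14, 3.14].

## Interface

Orientations are given as [roll, pitch, yaw] about the fixed x, y, z axes, in that order (R = Rz(yaw) Ry(pitch) Rx(roll)).
In Python, from cell import ctrl gives the robot as it stands. The module is installed in compiled form; this text tells all that it offers.
- The arm moves only by the tool play_rows, never from a script. Its argument "targets" is a list of rows, each a list of 5 numbers: the closure, from 0 (fully open) to 1 (shut), then the shift along the tool's x, y, z in cm, then the turn about the tool's z in degrees. In form: [[gripper, dx, dy, dz, spin], ...]. A call has 1 to 10 rows; each row is the pose to reach, as a shift and turn from the pose commanded when the call began, along the tool's axes at that moment; what a row does not reach only later rows make up. A row lasts 1/10 s, in which the tool goes at most 50 mm and 8.59 degrees, less where a joint would pass 70% of its speed; a pose out of reach is approached as far as the arm can. A call with a gripper value outside its range is refused whole. The fingers move at their own pace and stop on an object; the grip force is fixed at half the most. Time passes only in rows, so rows that repeat a pose let the fingers close. It gives the time, the measured TCP pose, the force, the opening and the grip force at its end, in the units of the state.
- ctrl.read_state(): the state, without advancing time (a new reading comes with each control period).
- ctrl.get_image(name): name is "side" or "top" or "wrist"; returns (picture, depth): 420x560x3 uint8, red, green, blue; 420x560 float32, mm along the optical axis (not along the pixel's ray), 0 where there is no reading.
- ctrl.calibration(name): a dict with "vfov" (degrees; the focal length in pixels is half the picture's height over the tangent of half this angle, whatever the lens; pixels are square), "cx", "cy" (the principal point, pixels), "k1" (the pictures are not rectified: a ray, as slopes to the right and down, at radius r is drawn at 1 + k1 r^2 times it, then the intrinsics apply), "extrinsics" (4x4, takes a point from camera to world coordinates); the wrist camera has in their place "mount" (4x4, takes a point from camera to tool coordinates, whose origin is the TCP and whose axes are the flange's). Camera axes: x right, y down, z forward; pixel columns grow to the right and rows downward; lengths in mm; the calibration is good to about 2 mm. A picture is of the moment at which its call begins: read the wrist's pose just before it. calibration takes no time and is no camera call.
- ctrl.finish_job(): hands the job in; it is judged then, once.
Trained networks look in the newest picture that a camera, given by its name, has taken for a name from the list of things; names that differ only in an ending like _2 or _b are one class to them, and where a whole thing is asked for, a point or a joint stands for the part that bears it (a point fixed in the world has none). Each returns a list of dicts, best first, with "confidence" (0 to 1); they miss things now and then, are a little off and sometimes report something else, mostly with a low value. They report only what shows in the picture. A call takes as long as a camera call.
- ctrl.search_frame(camera, name): "bbox" ([left, top, right, bottom] in pixels, round what is visible of it).
- ctrl.trace(camera, name): "pixels" (420x560 bool, what is visible of it) and "bbox" ([left, top, right, bottom] in pixels, round what is visible of it).
The state is a dict: "clock": time; "qpos": joint angles; "qd": joint speeds; "tau": joint torques, N m; "eef_pos": TCP position; "tool_rot": TCP orientation; "force": force on the tool from outside, world axes, zero at the start; "torque": the same for the moment, N m; "width": finger opening in mm; "gripper_force": force on a finger pad.
Only numpy, scipy, OpenCV 4.12 (cv2) and the standard library are available. Lean on these libraries where they do the work, as an engineer would, in place of code of your own. Each camera call takes 0.05 s, during which the arm holds its last target. There are 200 camera calls.

## Working session

There is one attempt and no reset: what is moved stays moved. The work goes in short steps, Python scripts to look and compute and a tool call to move; the robot and the scene stay as the last step left them, time stands still between calls to the robot, and variables do not carry over. Pictures are saved under pics/ and viewed, at most 10 in all, crops included, and the job is handed in when it is done.

Besides the shell and the picture viewer there is one more tool, called after ">>>" by a JSON object that holds its "api" and its "payload", one argument or row to a line. play_rows: Moves the arm, as the interface text tells. Its arguments: {"type":"object","properties":{"targets":{"type":"array"}},"required":["targets"]}

```bash
mkdir -p pics
cat > h.py <<'E'
import numpy as np, cv2
from cell import ctrl
from scipy.spatial.transform import Rotation as R
def T_cam(n,st=None):
    c=ctrl.calibration(n)
    if 'extrinsics' in c: return np.array(c['extrinsics'])
    T=np.eye(4);T[:3,:3]=R.from_euler('xyz',st['tool_rot']).as_matrix();T[:3,3]=st['eef_pos']
    return T@np.array(c['mount'])
def K(n):
    c=ctrl.calibration(n);f=210/np.tan(np.radians(c['vfov'])/2)
    return f,c['cx'],c['cy'],c['k1']
def ray(n,uv):
    f,cx,cy,k=K(n);p=(np.atleast_2d(uv)-[cx,cy])/f;q=p.copy()
    for _ in range(20): q=p/(1+k*(q**2).sum(1,keepdims=True))
    return np.c_[q,np.ones(len(q))]
def pts(n,uv,d,st=None):
    T=T_cam(n,st);P=ray(n,uv)*np.reshape(d,(-1,1));return P@T[:3,:3].T+T[:3,3]
def plane(n,uv,z,st=None):
    T=T_cam(n,st);r=ray(n,uv)@T[:3,:3].T;return T[:3,3]+r*((z-T[2,3])/r[:,2:])
def proj(n,P,st=None):
    T=np.linalg.inv(T_cam(n,st));p=np.atleast_2d(P)@T[:3,:3].T+T[:3,3];q=p[:,:2]/p[:,2:]
    f,cx,cy,k=K(n);return q*(1+k*(q**2).sum(1,keepdims=True))*f+[cx,cy]
E
python3 - <<'E'
from h import *
st=ctrl.read_state();print(st)
ims=[]
for n in ['side','top','wrist']:
    im,d=ctrl.get_image(n);cv2.imwrite(f'pics/{n}0.png',im[:,:,::-1]);np.savez(f'{n}0.npz',im=im,d=d)
    print(n,ctrl.calibration(n))
    for t in ['selector_box','knob','yellow_mark','drop_bottle_b','ref_block','post_50']:
        r=ctrl.search_frame(n,t);print(n,t,[(np.round(x['bbox']).tolist(),round(x['confidence'],2)) for x in r[:2]])
    ims.append(im)
m=np.hstack(ims)[:,:,::-1]
cv2.imwrite('pics/all.png',cv2.resize(np.vstack([np.hstack(ims[:2]),np.hstack([ims[2],ims[2]*0])])[:,:,::-1],(800,600)))
E
```

```text
{'clock': 0.0, 'qpos': array([ 1.27519762,  0.62933789,  0.03844275,  1.51843663, -0.0269764 ,
        0.9963145 , -0.02002625]), 'qd': array([-0.00051506, -0.00239651,  0.00131513, -0.00093539, -0.00062687,
        0.00040185,  0.00066522]), 'tau': array([-4.78182392e-04, -5.63418317e+01,  1.22608759e+00, -1.93454254e+01,
        1.10835434e-02,  1.04989790e-02, -1.77860721e-05]), 'eef_pos': array([ 147.93731143, -632.30566582,  255.37247562]), 'tool_rot': array([-3.13961493e+00,  4.76188117e-05,  2.29783154e-01]), 'force': array([ 0.35063907, -0.0466551 , -0.03039061]), 'torque': array([-0.0068741 ,  0.02520927, -0.03530506]), 'gripper_force': 0.0, 'width': 85.5106363149392}
side {'vfov': 42.534926584620834, 'cx': 286.1408767152442, 'cy': 211.70504103161915, 'k1': -0.04919532051654047, 'extrinsics': array([[ 5.56469301e-01,  7.42281111e-01, -3.73310420e-01,
         8.43211602e+02],
       [ 8.30865781e-01, -4.98214727e-01,  2.47879284e-01,
        -5.13634410e+02],
       [-1.99263851e-03, -4.48108066e-01, -8.93977176e-01,
         8.70731659e+02],
       [ 0.00000000e+00,  0.0000
[... 1051 characters left out ...]
175.0], 0.56)]
top ref_block [([275.0, 157.0, 292.0, 182.0], 0.59), ([239.0, 186.0, 308.0, 258.0], 0.56)]
top post_50 []
wrist {'vfov': 69.79022162452293, 'cx': 279.4809976525584, 'cy': 207.77827150906552, 'k1': 0.004887264494562327, 'mount': array([[-1.15744099e-03, -9.52633672e-01, -3.04117982e-01,
         7.85337719e+01],
       [ 9.99999329e-01, -1.08758429e-03, -3.99091145e-04,
         1.57906391e-01],
       [ 4.94337218e-05, -3.04118240e-01,  9.52634292e-01,
        -1.17758680e+02],
       [ 0.00000000e+00,  0.00000000e+00,  0.00000000e+00,
         1.00000000e+00]])}
wrist selector_box []
wrist knob []
wrist yellow_mark []
wrist drop_bottle_b []
wrist ref_block []
wrist post_50 []
```

Run:
```python
from h import *
s=np.load('side0.npz');t=np.load('top0.npz')
a=cv2.resize(s['im'][130:310,220:370],(500,600),interpolation=cv2.INTER_CUBIC)
b=cv2.resize(t['im'][150:270,230:315],(300,424),interpolation=cv2.INTER_CUBIC)
b=cv2.copyMakeBorder(b,0,176,0,0,cv2.BORDER_CONSTANT)
cv2.imwrite('pics/crop0.png',np.hstack([a,b])[:,:,::-1])
```

```text
(no output)
```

View pics/all.png

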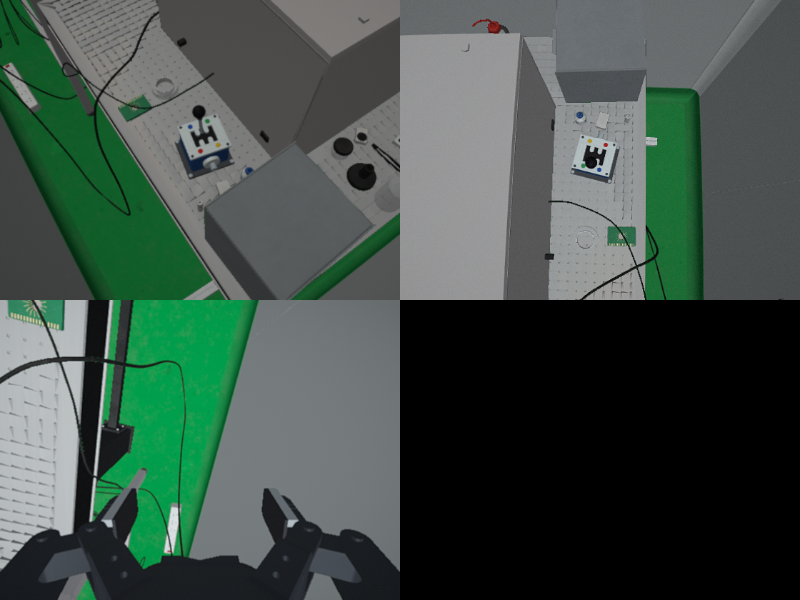

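View pics/crop0.png

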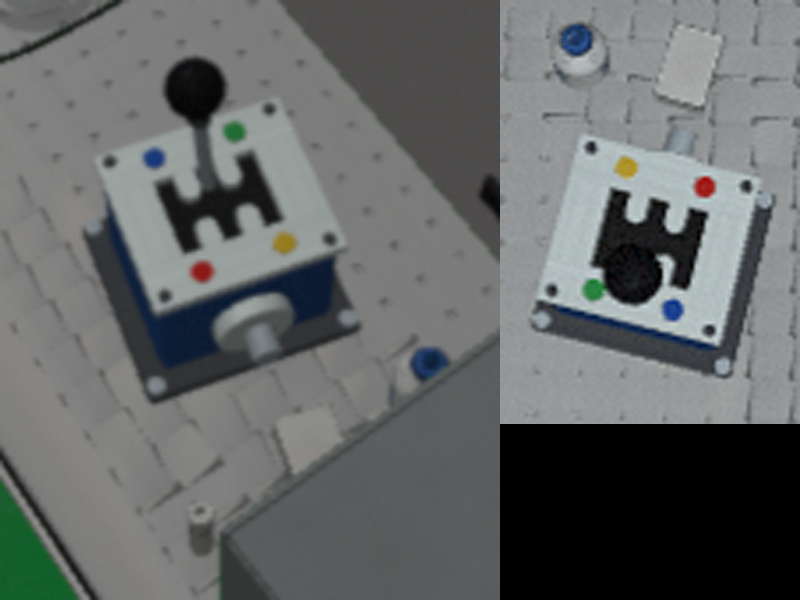

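The lever is in the near middle slot. The yellow dot is far left: about (266,197) in the top view, (305,203) in the side view. The grey cabinet beyond is an obstacle to measure.

Run:
```python
from h import *
s=np.load('side0.npz');t=np.load('top0.npz')
top=np.array([[265.7,197.3],[288.1,203],[256.6,232.2],[279,237.8]]);side=np.array([[305.5,202.9],[280.6,211.3],[290.5,169.3],[265.9,177.4]])
def refine(im,uv,c):
    x,y=np.round(uv).astype(int);w=im[y-5:y+6,x-5:x+6].astype(int)
    r,g,b=w[...,0],w[...,1],w[...,2]
    sc={'y':np.minimum(r,g)-b,'r':r-np.maximum(g,b),'g':g-np.maximum(r,b),'b':b-np.maximum(r,g)}[c].clip(0)
    sc=np.where(sc>sc.max()*.35,sc,0);yy,xx=np.mgrid[y-5:y+6,x-5:x+6]
    return [(sc*xx).sum()/sc.sum(),(sc*yy).sum()/sc.sum()]
L=np.array([[34,21.6],[34,-21.6],[-34,21.6],[-34,-21.6]])
for n,im,u in(('top',t['im'],top),('side',s['im'],side)):
    u=np.array([refine(im,a,c) for a,c in zip(u,'yrgb')]);P=plane(n,u,91.5)[:,:2]
    c=P.mean(0);Q=P-c;yaw=np.arctan2((L[:,0]*Q[:,1]-L[:,1]*Q[:,0]).sum(),(L*Q).sum())
    print(n,u.round(1).tolist(),P.round(1).tolist(),'c',c.round(1),'yaw',yaw,'scale',np.linalg.norm(Q)/np.linalg.norm(L))
    d=(s if n=='side' else t)['d'];print('depth z',[pts(n,[a],[d[int(a[1]+.5),int(a[0]+.5)]]).round(1).tolist() for a in u])
# obstacle map from depth
for n,q in(('top',t),('side',s)):
    d=q['d'];v,u=np.nonzero(d>0);P=pts(n,np.c_[u,v],d[v,u])
    m=(P[:,1]>-420)&(P[:,1]<-185)&(P[:,0]>380)&(P[:,0]<900)
    P=P[m]
    for x0 in range(380,900,40):
        row=[]
        for y0 in range(-420,-180,30):
            k=(P[:,0]>=x0)&(P[:,0]<x0+40)&(P[:,1]>=y0)&(P[:,1]<y0+30)
            row.append(int(P[k,2].max()) if k.any() else -1)
        print(n,x0,row)
for n in('top','side'):
    ctrl.get_image(n);r=ctrl.trace(n,'knob')
    for x in r[:2]: print(n,x['bbox'],x['confidence'])
```

```text
top [[265.5, 197.0], [287.6, 202.5], [256.2, 231.5], [278.5, 237.3]] [[521.2, -263.5], [511.8, -305.6], [455.2, -248.3], [445.4, -290.2]] c [ 483.4 -276.9] yaw -0.2271349019232074 scale 0.9986012458124052
depth z [[[521.4, -263.5, 90.6]], [[512.5, -305.6, 87.6]], [[455.0, -248.4, 93.2]], [[445.4, -290.2, 91.1]]]
side [[304.8, 202.4], [280.1, 211.0], [289.9, 168.9], [265.8, 177.0]] [[520.8, -262.9], [511.3, -305.0], [454.4, -247.5], [445.0, -289.8]] c [ 482.9 -276.3] yaw -0.224441495137384 scale 1.0006397447085813
depth z [[[520.8, -262.9, 91.6]], [[511.4, -305.0, 91.7]], [[454.7, -247.7, 92.1]], [[445.4, -290.0, 92.3]]]
top 380 [6, 7, 6, 16, 4, 4, 3, 3]
top 420 [6, 6, 10, 93, 168, 168, 93, 12]
top 460 [5, 8, 93, 93, 167, 166, 94, 2]
top 500 [5, 6, 93, 94, 93, 94, 93, 2]
top 540 [6, 7, 5, 19, 55, 5, 4, 3]
top 580 [7, 52, 31, 23, 25, 44, 72, 5]
top 620 [6, 6, 26, 226, 234, 233, 233, 234]
top 660 [235, 235, 234, 235, 234, 236, 235, 234]
top 700 [234, 236, 235, 235, 235, 236, 234, 234]
top 740 [233, 234, 235, 234, 235, 236, 235, 236]
top 780 [-1, 235, 235, 234, 234, 234, 234, 234]
top 820 [-1, 234, 235, 235, 235, 234, 235, 234]
top 860 [-1, -1, -1, -1, -1, -1, -1, -1]
side 380 [6, 8, 6, 13, 2, 2, 3, 5]
side 420 [7, 7, 6, 94, 168, 168, 95, 2]
side 460 [6, 8, 92, 94, 167, 167, 93, 4]
side 500 [6, 7, 92, 94, 94, 95, 93, 4]
side 540 [6, 7, 6, 21, 55, 10, 17, 5]
side 580 [6, 52, 48, 23, 23, 47, 72, 4]
side 620 [7, 6, -757, 233, 233, 234, 234, 234]
side 660 [235, 235, 236, 236, 235, 235, 235, 235]
side 700 [234, 235, 236, 236, 235, 235, 236, 236]
side 740 [234, 235, 236, 236, 235, 235, 235, 235]
side 780 [229, 235, 235, 236, 235, 235, 235, 235]
side 820 [7, 236, 235, 235, 236, 236, 235, 236]
side 860 [-1, 235, 234, 234, 235, 234, 230, 3]
top [262.0, 217.8, 277.6, 236.1] 0.57
side [271.1, 147.4, 289.2, 187.0] 0.67
```

>>> {"api": "play_rows", "payload": {
  "targets": [
    [1, 0, 0, 0, 3],
    [1, 2, -2, 0, 6],
    [1, 4, -4, 0, 9],
    [1, 6.5, -6, 0, 12],
    [1, 9, -8, 0, 15],
    [1, 11.5, -10, 0, 18],
    [1, 14, -12, 0, 21],
    [1, 15.5, -14, 0, 24],
    [1, 16.5, -15, 0, 26.1],
    [1, 16.5, -15, 0, 26.1]
  ]
}}

```text
clock: 2.25
eef_pos: [276.3, -447.4, 256.5]
tool_rot: [-3.14, -0.001, -0.222]
force: [0.2, -0.7, 0.2]
width: -0.1
gripper_force: 0.0
```

```bash
cat > w.py <<'E'
from h import *
C=np.array([483.2,-276.6]);YAW=-.226
ex=np.array([np.cos(YAW),np.sin(YAW)]);ey=np.array([-ex[1],ex[0]])
def boxT():
    st=ctrl.read_state();d=st['eef_pos'][:2]-C
    print('t',round(st['clock'],2),'box xy',(d@ex).round(1),(d@ey).round(1),'tipz',round(st['eef_pos'][2]-ctrl.finger_overhang,1),'rot',st['tool_rot'].round(3),'F',st['force'].round(1),'w',round(st['width'],1),'q',st['qpos'].round(2))
    return st
E
python3 - <<'E'
from w import *
st=boxT();print(ctrl.finger_overhang)
im,d=ctrl.get_image('side');i2,d2=ctrl.get_image('top')
cv2.imwrite('pics/m1.png',cv2.resize(np.hstack([im,i2]),(800,300))[:,:,::-1])
E
```

```text
t 2.25 box xy -163.4 -212.8 tipz 231.5 rot [-3.14e+00 -1.00e-03 -2.22e-01] F [ 0.2 -0.7  0.2] w -0.1 q [ 0.85  0.45  0.16  1.87 -0.1   0.83 -0.73]
25.0
```

View pics/m1.png

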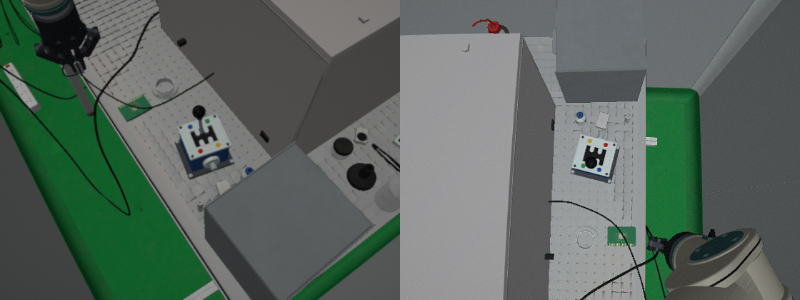

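Run:
```python
from w import *
im,d=ctrl.get_image('top')
uv=np.array([[357,342],[400,345],[430,350],[450,335],[470,330],[490,345],[440,390],[500,360],[520,400],[480,410]])
dd=d[uv[:,1],uv[:,0]];print(np.c_[uv,pts('top',uv,dd)].round(0))
s0=np.load('top0.npz')['d'];v,u=np.nonzero((d>0)&(s0>0)&(d<s0-60));P=pts('top',np.c_[u,v],d[v,u])
print(P.min(0),P.max(0))
for z in range(200,900,50):
    k=(P[:,2]>z)&(P[:,2]<z+50)
    if k.any(): print(z,k.sum(),P[k].min(0).round(),P[k].max(0).round())
```

```text
[[ 357.  342.  286. -400.  332.]
 [ 400.  345.  299. -422.  467.]
 [ 430.  350.  308. -418.  580.]
 [ 450.  335.  319. -436.  571.]
 [ 470.  330.  324. -446.  587.]
 [ 490.  345.  317. -446.  623.]
 [ 440.  390.  293. -402.  650.]
 [ 500.  360.  306. -456.  615.]
 [ 520.  400.  279. -470.  615.]
 [ 480.  410.  280. -427.  648.]]
[ 251.20523795 -500.89033204  241.69200703] [ 331.36474098 -362.10609479  662.40036617]
200 1 [ 284. -440.  242.] [ 284. -440.  242.]
250 27 [ 288. -431.  280.] [ 294. -412.  299.]
300 428 [ 271. -422.  300.] [ 299. -388.  350.]
350 432 [ 251. -456.  350.] [ 312. -410.  400.]
400 726 [ 253. -456.  400.] [ 312. -411.  450.]
450 739 [ 269. -458.  450.] [ 324. -412.  500.]
500 84 [ 292. -443.  500.] [ 321. -406.  550.]
550 2005 [ 264. -501.  550.] [ 331. -369.  600.]
600 8826 [ 262. -500.  600.] [ 329. -362.  650.]
650 1169 [ 276. -430.  650.] [ 295. -365.  662.]
```

>>> {"api": "play_rows", "payload": {
  "targets": [
    [1, 0.8, -2, 0, 0],
    [1, 1.7, -4.5, 0, 0],
    [1, 2.6, -7, 0, 0],
    [1, 3.6, -9.5, 0, 0],
    [1, 4.6, -12, 0, 0],
    [1, 5.6, -14.5, 0, 0],
    [1, 6.6, -17, 0, 0],
    [1, 7.6, -19.5, 0, 0],
    [1, 8.0, -21.3, 0, 0],
    [1, 8.0, -21.3, 0, 0]
  ]
}}

```text
clock: 3.4
eef_pos: [401.4, -258.5, 256.3]
tool_rot: [-3.141, -0.001, -0.222]
force: [-0.3, -0.9, -0.1]
width: -0.2
gripper_force: 0.0
```

Run:
```python
from w import *
st=boxT()
im,d=ctrl.get_image('side');i2,d2=ctrl.get_image('wrist')
for n,dd in(('side',d),):
    s0=np.load(n+'0.npz')['d'];v,u=np.nonzero((dd>0)&(s0>0)&(dd<s0-25));P=pts(n,np.c_[u,v],dd[v,u])
    Q=P-st['eef_pos']
    for z in range(-40,420,25):
        k=(Q[:,2]>z)&(Q[:,2]<z+25)
        if k.any(): print(z,k.sum(),Q[k].min(0).round(),Q[k].max(0).round())
cv2.imwrite('pics/m2.png',cv2.resize(np.hstack([im,i2]),(800,300))[:,:,::-1])
```

```text
t 3.4 box xy -83.7 -0.6 tipz 231.3 rot [-3.141e+00 -1.000e-03 -2.220e-01] F [-0.3 -0.9 -0.1] w -0.2 q [ 0.41  0.39  0.14  1.99 -0.08  0.77 -1.2 ]
-40 42 [  1. -12. -22.] [ 10.  11. -15.]
-15 196 [-11. -14. -15.] [12. 13. 10.]
10 582 [-17. -41.  10.] [19. 39. 35.]
35 722 [-19. -60.  35.] [24. 56. 60.]
60 1182 [-28. -62.  60.] [25. 62. 85.]
85 333 [-18. -42.  85.] [ 37.  40. 110.]
110 856 [-18. -37. 110.] [ 38.  27. 135.]
135 1048 [-23. -37. 135.] [ 37.  34. 160.]
160 854 [-14. -38. 160.] [ 38.  25. 185.]
185 114 [ 12. -35. 185.] [ 37.   2. 191.]
```

View pics/m2.png

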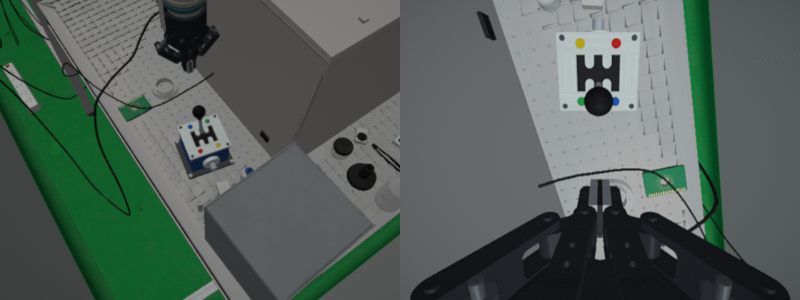

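Run:
```python
from w import *
st=boxT();Rt=R.from_euler('xyz',st['tool_rot']).as_matrix()
im,d=ctrl.get_image('side')
s0=np.load('side0.npz')['d'];v,u=np.nonzero((d>0)&(s0>0)&(d<s0-25));P=pts('side',np.c_[u,v],d[v,u])
Q=(P-st['eef_pos'])@Rt
h=25-Q[:,2]  # above tip
for a in range(-66,66,6):
    k=(Q[:,1]>=a)&(Q[:,1]<a+6)
    if k.any(): print('tool y',a,a+6,'min h above tip',h[k].min().round(1),np.percentile(h[k],3).round(1))
k=h<30
print('low part x',Q[k,0].min(),Q[k,0].max(),'y',Q[k,1].min(),Q[k,1].max(),'hmin',h.min())
r=ctrl.trace('side','knob')[0];ys,xs=np.nonzero(r['pixels']);
P=pts('side',np.c_[xs,ys],d[ys,xs]);k=(P[:,2]>140)
D=P[k][:,:2]-C;print('knob cx,cy',[(q.min().round(1),q.max().round(1)) for q in(D@ex,D@ey,P[k][:,2])])
```

```text
t 3.5 box xy -84.7 -3.4 tipz 231.4 rot [ 3.141 -0.    -0.227] F [ 0.  -1.  -0.1] w 0.3 q [ 0.42  0.39  0.14  1.99 -0.08  0.77 -1.2 ]
tool y -66 -60 min h above tip 85.4 86.6
tool y -60 -54 min h above tip 78.0 79.4
tool y -54 -48 min h above tip 69.1 72.9
tool y -48 -42 min h above tip 60.9 65.2
tool y -42 -36 min h above tip 53.9 56.9
tool y -36 -30 min h above tip 47.7 51.4
tool y -30 -24 min h above tip 43.7 51.3
tool y -24 -18 min h above tip 43.5 47.9
tool y -18 -12 min h above tip 8.3 21.7
tool y -12 -6 min h above tip 5.4 18.1
tool y -6 0 min h above tip 1.8 11.6
tool y 0 6 min h above tip 3.2 10.2
tool y 6 12 min h above tip 6.8 14.6
tool y 12 18 min h above tip 11.8 25.3
tool y 18 24 min h above tip 46.2 53.1
tool y 24 30 min h above tip 44.4 52.0
tool y 30 36 min h above tip 48.5 59.8
tool y 36 42 min h above tip 55.6 63.9
tool y 42 48 min h above tip 63.0 67.3
tool y 48 54 min h above tip 70.1 74.0
tool y 54 60 min h above tip 80.2 83.1
tool y 60 66 min h above tip 87.0 87.2
low part x -1631.5876215000617 12.40220801943269 y -14.249605117671095 657.3861833536987 hmin -981.2600121514938
knob cx,cy [(np.float64(-39.1), np.float64(-12.6)), (np.float64(-14.0), np.float64(14.8)), (np.float64(145.5), np.float64(169.1))]
```

>>> {"api": "play_rows", "payload": {
  "targets": [
    [1, 0, 0, 0, -8],
    [1, 0, 0, 0, -16],
    [1, 0, 0, 0, -24],
    [1, 0, 0, 0, -32],
    [1, 0, 0, 0, -40],
    [1, 0, 0, 0, -48],
    [1, 0, 0, 0, -56],
    [1, 0, 0, 0, -64],
    [1, 0, 0, 0, -72],
    [1, 0, 0, 0, -80]
  ]
}}

```text
clock: 4.6
eef_pos: [399.4, -261.2, 256.3]
tool_rot: [3.141, 0.001, 1.173]
force: [0.8, 0.1, -0.4]
width: 0.1
gripper_force: 0.0
```

>>> {"api": "play_rows", "payload": {
  "targets": [
    [1, 0, 0, 0, -8],
    [1, 0, 0, 0, -10],
    [1, 0, 0, 0, -10],
    [1, 0, 0, 0, -10],
    [1, 0, 0, 0, -10]
  ]
}}

```text
clock: 5.1
eef_pos: [400.1, -259.8, 256.3]
tool_rot: [-3.142, 0.0, 1.343]
force: [0.2, 0.1, -0.3]
width: -0.1
gripper_force: 0.0
```

Run:
```python
from w import *
for i in range(3): boxT();ctrl.get_image('top')
```

```text
t 5.1 box xy -84.7 -2.3 tipz 231.3 rot [-3.142  0.     1.343] F [ 0.2  0.1 -0.3] w -0.1 q [ 0.72  0.39 -0.28  1.98  0.15  0.79  0.13]
t 5.15 box xy -84.7 -2.1 tipz 231.3 rot [3.142 0.    1.344] F [-0.1 -0.6  0.2] w 0.0 q [ 0.72  0.39 -0.28  1.98  0.15  0.79  0.13]
t 5.2 box xy -84.6 -2.0 tipz 231.3 rot [3.142 0.    1.344] F [-0.3 -0.8 -0.3] w 0.1 q [ 0.72  0.39 -0.28  1.98  0.15  0.79  0.13]
```

>>> {"api": "play_rows", "payload": {
  "targets": [
    [1, 0.1, 0.1, 1.5, 0],
    [1, 0.2, 0.3, 3, 0],
    [1, 0.2, 0.5, 5, 0],
    [1, 0.2, 0.5, 7, 0],
    [1, 0.2, 0.5, 8.5, 0],
    [1, 0.2, 0.5, 9.2, 0],
    [1, 0.2, 0.5, 9.2, 0],
    [1, 0.2, 0.5, 9.2, 0]
  ]
}}

```text
clock: 6.05
eef_pos: [405.9, -258.9, 164.7]
tool_rot: [3.141, 0.0, 1.345]
force: [-0.5, -0.9, -0.4]
width: 0.1
gripper_force: 0.0
```

Run:
```python
from w import *
st=boxT()
im,d=ctrl.get_image('side');i2,d2=ctrl.get_image('wrist');i3,_=ctrl.get_image('top')
a=cv2.resize(im[60:270,140:420],(533,400));b=cv2.resize(i3[130:330,180:310],(260,400))
cv2.imwrite('pics/m3.png',np.hstack([a,b])[:,:,::-1])
```

```text
t 6.05 box xy -79.3 -0.0 tipz 139.7 rot [3.141 0.    1.345] F [-0.5 -0.9 -0.4] w 0.1 q [ 0.67  0.54 -0.23  2.06  0.22  0.56  0.06]
```

View pics/m3.png

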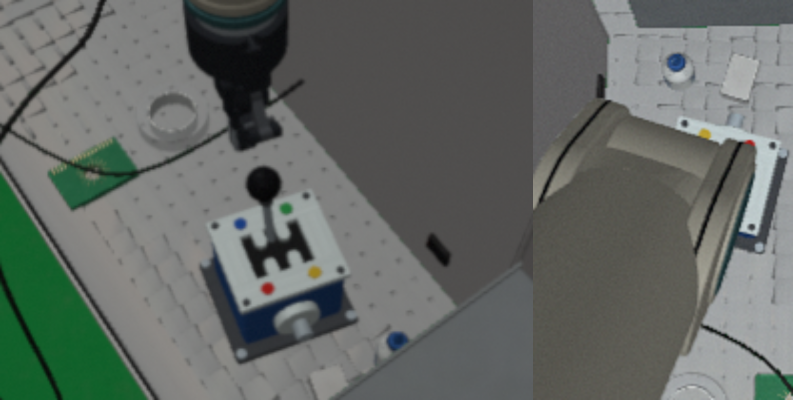

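The fingers stand on the near side of the knob, at the right height and square to it, with clear space around. Now I push far into the channel.

>>> {"api": "play_rows", "payload": {
  "targets": [
    [1, 0, 0.5, 0, 0],
    [1, 0, 1.0, 0, 0],
    [1, 0, 1.4, 0, 0],
    [1, 0, 1.8, 0, 0],
    [1, 0, 2.1, 0, 0],
    [1, 0, 2.4, 0, 0],
    [1, 0, 2.7, 0, 0],
    [1, 0, 3.0, 0, 0],
    [1, 0, 3.3, 0, 0],
    [1, 0, 3.6, 0, 0]
  ]
}}

```text
clock: 7.2
eef_pos: [440.6, -266.8, 164.3]
tool_rot: [-3.141, -0.0, 1.345]
force: [-2.1, 0.9, 2.1]
width: 0.3
gripper_force: 1.2
```

>>> {"api": "play_rows", "payload": {
  "targets": [
    [1, 0, 0.3, 0, 0],
    [1, 0, 0.6, 0, 0],
    [1, 0, 0.9, 0, 0],
    [1, 0, 1.1, 0, 0],
    [1, 0, 1.2, 0, 0],
    [1, 0, 1.2, 0, 0]
  ]
}}

```text
clock: 7.8
eef_pos: [452.7, -269.6, 164.3]
tool_rot: [3.141, -0.0, 1.345]
force: [-1.1, 1.2, 0.1]
width: 0.3
gripper_force: 0.6
```

```bash
cat > knob.py <<'E'
from w import *
from scipy.optimize import least_squares
def knob():
    im,d=ctrl.get_image('side');r=ctrl.trace('side','knob')
    if not r: print('none');return im
    ys,xs=np.nonzero(r[0]['pixels']);P=pts('side',np.c_[xs,ys],d[ys,xs])
    D=P[:,:2]-C;B=np.c_[D@ex,D@ey,P[:,2]];B=B[(B[:,2]>132)&(B[:,2]<175)]
    f=lambda c:np.linalg.norm(B-c,axis=1)-15
    c=least_squares(f,np.median(B,0)+[-8,0,-8],loss='soft_l1').x
    print('knob fit',c.round(1),'n',len(B),'res',np.abs(f(c)).mean().round(2),'conf',r[0]['confidence'],'throw',np.arctan2(c[0],c[2]-15).round(3),'cross',np.arctan2(c[1],c[2]-15).round(3))
    return im
if __name__=='__main__': boxT();knob()
E
python3 knob.py
```

```text
t 7.8 box xy -31.3 0.0 tipz 139.3 rot [ 3.141 -0.     1.345] F [-1.1  1.2  0.1] w 0.3 q [ 0.64  0.59 -0.23  1.95  0.22  0.63  0.05]
knob fit [ -4.6   0.2 155.1] n 248 res 0.94 conf 0.9 throw -0.033 cross 0.002
```

>>> {"api": "play_rows", "payload": {
  "targets": [
    [1, 0, 0.2, 0, 0],
    [1, 0, 0.35, 0, 0],
    [1, 0, 0.45, 0, 0],
    [1, 0, 0.45, 0, 0]
  ]
}}

```text
clock: 8.3
eef_pos: [456.9, -270.6, 164.3]
tool_rot: [3.141, -0.0, 1.345]
force: [-1.5, 0.2, 1.7]
width: 0.1
gripper_force: 0.7
```

```bash
python3 knob.py
```

```text
t 8.3 box xy -26.9 -0.0 tipz 139.3 rot [ 3.141 -0.     1.345] F [-1.5  0.2  1.7] w 0.1 q [ 0.63  0.6  -0.23  1.94  0.22  0.63  0.04]
none
```

>>> {"api": "play_rows", "payload": {
  "targets": [
    [1, 0, -1, 0, 0],
    [1, 0, -2.2, 0, 0],
    [1, -1.5, -2.5, 0, 0],
    [1, -3, -2.5, 0, 0],
    [1, -4.5, -2.5, 0, 0],
    [1, -4.5, -1.5, 0, 0],
    [1, -4.5, 0, 0, 0],
    [1, -4.5, 1.5, 0, 0],
    [1, -4.5, 2.7, 0, 0],
    [1, -4.5, 2.7, 0, 0]
  ]
}}

```text
clock: 9.4
eef_pos: [475.7, -320.2, 164.3]
tool_rot: [3.139, -0.001, 1.346]
force: [0.4, -0.9, -0.8]
width: -0.1
gripper_force: 0.0
```

Run:
```python
from knob import *
boxT();im=knob();i3,_=ctrl.get_image('wrist')
cv2.imwrite('pics/m4.png',np.hstack([cv2.resize(im[60:270,140:420],(400,300)),cv2.resize(i3,(400,300))])[:,:,::-1])
```

```text
t 9.4 box xy 2.4 -44.2 tipz 139.3 rot [ 3.139e+00 -1.000e-03  1.346e+00] F [ 0.4 -0.9 -0.8] w -0.1 q [ 0.7   0.64 -0.24  1.82  0.22  0.7   0.12]
knob fit [ -0.4   0.3 155.3] n 275 res 0.89 conf 0.6 throw -0.003 cross 0.002
```

View pics/m4.png

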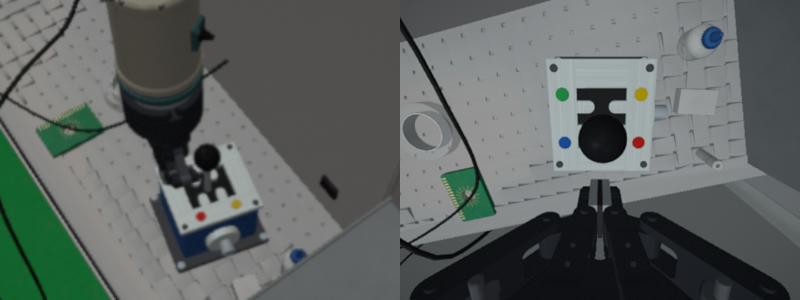

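The knob is upright at box (0,0), with the fingers to its right. Now I push left along the channel.

>>> {"api": "play_rows", "payload": {
  "targets": [
    [1, 0.5, -0.1, 0, 0],
    [1, 1.0, -0.1, 0, 0],
    [1, 1.4, -0.1, 0, 0],
    [1, 1.8, -0.1, 0, 0],
    [1, 2.1, -0.1, 0, 0],
    [1, 2.4, -0.1, 0, 0],
    [1, 2.7, -0.1, 0, 0],
    [1, 3.0, -0.1, 0, 0],
    [1, 3.3, -0.1, 0, 0],
    [1, 3.6, -0.1, 0, 0]
  ]
}}

```text
clock: 10.55
eef_pos: [480.3, -284.9, 164.4]
tool_rot: [3.141, 0.0, 1.345]
force: [-0.5, -2.2, 2.4]
width: 0.0
gripper_force: 0.9
```

>>> {"api": "play_rows", "payload": {
  "targets": [
    [1, 0.3, 0, 0, 0],
    [1, 0.6, 0, 0, 0],
    [1, 0.9, 0, 0, 0],
    [1, 1.2, 0, 0, 0],
    [1, 1.4, 0, 0, 0],
    [1, 1.6, 0, 0, 0],
    [1, 1.6, 0, 0, 0]
  ]
}}

```text
clock: 11.25
eef_pos: [483.3, -269.1, 164.1]
tool_rot: [-3.141, -0.0, 1.345]
force: [-0.3, -0.8, -0.9]
width: -0.2
gripper_force: 0.7
```

```bash
python3 knob.py
```

```text
t 11.25 box xy -1.6 7.4 tipz 139.1 rot [-3.141 -0.     1.345] F [-0.3 -0.8 -0.9] w -0.2 q [ 0.61  0.62 -0.23  1.87  0.21  0.67  0.03]
knob fit [ -0.3  31.7 152.8] n 38 res 0.92 conf 0.68 throw -0.002 cross 0.226
```

>>> {"api": "play_rows", "payload": {
  "targets": [
    [1, 0.15, 0, 0, 0],
    [1, 0.3, 0, 0, 0],
    [1, 0.4, 0, 0, 0],
    [1, 0.5, 0, 0, 0],
    [1, 0.5, 0, 0, 0]
  ]
}}

```text
clock: 11.85
eef_pos: [484.7, -264.5, 164.3]
tool_rot: [-3.141, -0.0, 1.345]
force: [-0.9, -2.4, -1.0]
width: -0.3
gripper_force: 0.9
```

```bash
python3 knob.py
```

```text
t 11.85 box xy -1.3 12.2 tipz 139.3 rot [-3.141 -0.     1.345] F [-0.9 -2.4 -1. ] w -0.3 q [ 0.6   0.62 -0.23  1.88  0.21  0.67  0.02]
knob fit [  0.5  37.8 150.6] n 53 res 0.59 conf 0.48 throw 0.003 cross 0.272
```

>>> {"api": "play_rows", "payload": {
  "targets": [
    [1, 0.1, 0, 0, 0],
    [1, 0.1, 0, 0, 0],
    [1, -0.6, 0, 0, 0],
    [1, -1.5, 0, 0, 0],
    [1, -2.2, -1, 0, 0],
    [1, -2.2, -2.2, 0, 0],
    [1, -2.2, -3.4, 0, 0],
    [1, -2.2, -4.6, 0, 0],
    [1, -2.2, -4.6, 0, 0]
  ]
}}

```text
clock: 12.85
eef_pos: [432.6, -275.8, 164.3]
tool_rot: [-3.139, 0.0, 1.344]
force: [0.7, 0.1, -0.0]
width: 0.3
gripper_force: 0.0
```

```bash
python3 knob.py
```

```text
t 12.85 box xy -49.5 -10.6 tipz 139.3 rot [-3.139  0.     1.344] F [ 0.7  0.1 -0. ] w 0.3 q [ 0.67  0.58 -0.23  1.98  0.22  0.61  0.07]
knob fit [ -0.2  39.3 149.7] n 293 res 0.93 conf 0.82 throw -0.002 cross 0.284
```

>>> {"api": "play_rows", "payload": {
  "targets": [
    [1, 0.8, 0, 0, 0],
    [1, 1.6, 0.1, 0, 0],
    [1, 2.4, 0.1, 0, 0],
    [1, 3.0, 0.1, 0, 0],
    [1, 3.0, 0.1, 0, 0]
  ]
}}

```text
clock: 13.45
eef_pos: [443.2, -245.2, 164.3]
tool_rot: [-3.142, -0.001, 1.348]
force: [0.3, 0.8, 0.2]
width: -0.1
gripper_force: 0.0
```

>>> {"api": "play_rows", "payload": {
  "targets": [
    [1, 0.4, 0, 0, 0],
    [1, 0.8, 0, 0, 0],
    [1, 1.2, 0, 0, 0],
    [1, 1.3, 0, 0, 0],
    [1, 1.3, 0, 0, 0]
  ]
}}

```text
clock: 13.95
eef_pos: [445.6, -233.9, 164.3]
tool_rot: [3.142, -0.0, 1.345]
force: [0.4, 0.3, -0.4]
width: -0.2
gripper_force: 0.0
```

Run:
```python
from knob import *
boxT();im=knob()
cv2.imwrite('pics/m5.png',cv2.resize(im[30:270,140:460],(800,600))[:,:,::-1])
```

```text
t 13.95 box xy -46.2 33.2 tipz 139.3 rot [ 3.142 -0.     1.345] F [ 0.4  0.3 -0.4] w -0.2 q [ 0.58  0.56 -0.22  2.01  0.21  0.59 -0.01]
knob fit [ -0.5  39.3 149.7] n 280 res 0.96 conf 0.93 throw -0.004 cross 0.284
```

View pics/m5.png

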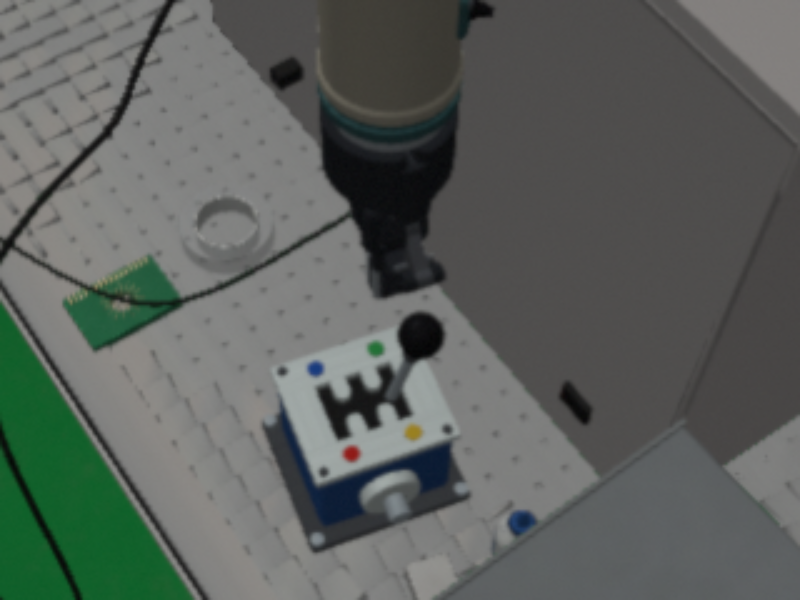

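The lever stands in the channel at the left slot, with the fingers behind it. Now I push it far.

>>> {"api": "play_rows", "payload": {
  "targets": [
    [1, 0, 0.5, 0, 0],
    [1, 0, 1.0, 0, 0],
    [1, 0, 1.4, 0, 0],
    [1, 0, 1.8, 0, 0],
    [1, 0, 2.1, 0, 0],
    [1, 0, 2.4, 0, 0],
    [1, 0, 2.7, 0, 0],
    [1, 0, 3.0, 0, 0],
    [1, 0, 3.3, 0, 0],
    [1, 0, 3.3, 0, 0]
  ]
}}

```text
clock: 15.05
eef_pos: [478.4, -241.6, 164.4]
tool_rot: [3.141, 0.0, 1.345]
force: [-0.8, -0.2, 1.7]
width: 0.1
gripper_force: 0.4
```

>>> {"api": "play_rows", "payload": {
  "targets": [
    [1, 0, 0.3, 0, 0],
    [1, 0, 0.6, 0, 0],
    [1, 0, 0.9, 0, 0],
    [1, 0, 1.2, 0, 0],
    [1, 0, 1.4, 0, 0],
    [1, 0, 1.4, 0, 0]
  ]
}}

```text
clock: 15.65
eef_pos: [491.6, -244.7, 164.1]
tool_rot: [-3.142, -0.0, 1.345]
force: [-2.7, -0.4, 0.3]
width: -0.2
gripper_force: 0.4
```

```bash
python3 knob.py
```

```text
t 15.65 box xy 1.0 33.0 tipz 139.1 rot [-3.142 -0.     1.345] F [-2.7 -0.4  0.3] w -0.2 q [ 0.56  0.62 -0.22  1.89  0.21  0.66 -0.02]
knob fit [ 26.7  39.4 147.2] n 251 res 0.77 conf 0.79 throw 0.199 cross 0.29
```

>>> {"api": "play_rows", "payload": {
  "targets": [
    [1, 0, 0.15, 0, 0],
    [1, 0, 0.3, 0, 0],
    [1, 0, 0.4, 0, 0],
    [1, 0, 0.5, 0, 0],
    [1, 0, 0.5, 0, 0]
  ]
}}

```text
clock: 16.25
eef_pos: [496.2, -245.7, 164.2]
tool_rot: [-3.141, -0.0, 1.345]
force: [-2.0, 0.7, -0.3]
width: 0.2
gripper_force: 0.8
```

```bash
python3 knob.py
```

```text
t 16.25 box xy 5.7 33.0 tipz 139.2 rot [-3.141 -0.     1.345] F [-2.   0.7 -0.3] w 0.2 q [ 0.56  0.62 -0.22  1.87  0.21  0.67 -0.02]
knob fit [ 31.   39.4 146.2] n 249 res 0.76 conf 0.68 throw 0.232 cross 0.292
```

>>> {"api": "play_rows", "payload": {
  "targets": [
    [1, 0, 0.1, 0, 0],
    [1, 0, 0.15, 0, 0],
    [1, 0, 0.15, 0, 0],
    [1, 0, -0.8, 0, 0],
    [1, 0, -2, 0, 0],
    [1, 0, -3.5, 0, 0],
    [1, -0.5, -4.5, -1, 0],
    [1, -1.5, -5, -3, 0],
    [1, -2.5, -5, -6, 0],
    [1, -2.5, -5, -8, 0]
  ]
}}

```text
clock: 17.35
eef_pos: [442.6, -261.4, 247.2]
tool_rot: [3.137, 0.002, 1.343]
force: [0.3, 0.1, -0.0]
width: 0.0
gripper_force: 0.0
```

>>> {"api": "play_rows", "payload": {
  "targets": [
    [1, -1, -1, 0, 0],
    [1, -3, -2, 0, 0],
    [1, -3, -2, 0, 0],
    [1, -3, -2, 0, 0]
  ]
}}

```text
clock: 17.75
eef_pos: [415.2, -284.2, 244.2]
tool_rot: [3.141, 0.0, 1.343]
force: [0.6, 0.6, -0.1]
width: 0.1
gripper_force: 0.0
```

Run:
```python
from knob import *
boxT();im=knob();i3,_=ctrl.get_image('wrist')
cv2.imwrite('pics/m6.png',np.hstack([cv2.resize(im[60:300,140:460],(400,300)),cv2.resize(i3,(400,300))])[:,:,::-1])
```

```text
t 17.75 box xy -64.6 -22.6 tipz 219.2 rot [3.141 0.    1.343] F [ 0.6  0.6 -0.1] w 0.1 q [ 0.73  0.45 -0.27  1.93  0.16  0.79  0.15]
knob fit [ 31.6  39.4 145.9] n 283 res 0.8 conf 0.67 throw 0.237 cross 0.292
```

View pics/m6.png

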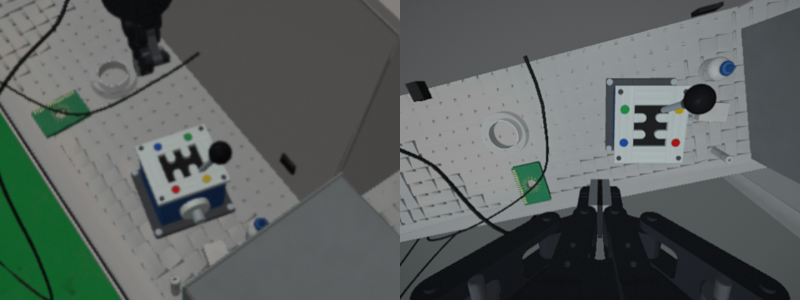

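The lever leans far-left at the yellow dot (throw about 0.237, cross 0.292). The hand is clear, and the bottle, block and post are still standing.

```bash
python3 -c "
from cell import ctrl
print(ctrl.finish_job())"
```

```text
the job is handed in; nothing more can be done
None
```

The job is handed in, result not reported: by camera the lever is in the far-left yellow-dot slot (throw about 0.237 rad of 0.245, cross about 0.292 rad), the hand is clear, and the bottle, block and post are still standing.

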